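# Swap seasonings over the spice rack's rail

## Robot

A 6-joint arm with a two-finger parallel gripper is mounted at the origin on a cart in front of the work surface, level with it; the furniture and walls round the work are solid. World frame = base frame: x ahead of the robot, y to its left, z up, the work surface at z = 0. Lengths are in m, angles in rad, forces in N, time in s.
With the tool pointing down it reaches from about 0.35 to 0.775 m from the base axis. Payload 7.3 kg.
Tool frame: the origin (TCP) lies between the finger pads; the fingertips stand 14 mm ahead of it and the grasp point (between the pads) lies 5 mm behind it; z points along the fingers, y is the direction in which the jaws open and shut (so a half turn about z gives the same grasp; the last joint's range is limited). The gripper opens to 92 mm and grips with 3 to 60 N. Pads are 19 mm wide; open, the fingers measure 130 mm over their backs; the gripper's body (75 mm by 190 mm) begins 47 mm behind the grasp point.
Start: joints at [0.973, 0.342, 1.524, -0, 1.275, -0.146], TCP at [0.229, 0.472, 0.241] pointing down, gripper open.
Joint ranges: [-2.53, 2.53], [-0.77, 2.02], [0.04, 2.7], [-1, 4.14], [0.28, 2.66], [-3.11, 3.11]. Speed limits (rad/s): [2.57, 2.57, 3.14, 3.14, 3.14, 3.14].

## Interface

Orientations are given as [roll, pitch, yaw] about the fixed x, y, z axes, in that order (R = Rz(yaw) Ry(pitch) Rx(roll)).
In Python, from cell import robot gives the robot as it stands.
- The arm moves only by the shell command python3 -m creep 'ROWS' [FORCE]. ROWS is JSON, a list that holds one entry, the list of rows, each a list of 7 numbers: the shift along the tool's x, y, z in cm, then the turn, a rotation vector about the tool's x, y, z in degrees, then the gripper command: -1 is shut, 1 is fully open, values between are in proportion. In form: [[[tx, ty, tz, wx, wy, wz, gripper], ...]]. A call has 1 to 8 rows; each row is the pose to reach, as a shift and turn from the pose measured when the call began, along the tool's axes at that moment; what a row does not reach only later rows make up. A row lasts 1/10 s, in which the tool goes at most 50 mm and 8.59 degrees, less where a joint would pass 70% of its speed; a pose out of reach is approached as far as the arm can. A call with a gripper value outside its range is refused whole. The fingers move at their own pace and stop on an object; FORCE is the grip in N (left out, the last holds). Time passes only in rows, so rows that repeat a pose let the fingers close. It gives the time, the measured TCP pose, the force and the opening at its end, in the units of the state.
- robot.observe(): the state, without advancing time (a new reading comes with each control period).
- robot.read_camera(name): name is "scene" or "top" or "wrist"; returns the picture (400x640x3 uint8, red, green, blue); there is no depth.
- robot.camera_params(name): a dict with "camera_matrix" (3x3 intrinsics, pixels), "R" (3x3) and "t" (3): a world point X has camera coordinates R X + t. Camera axes: x right, y down, z forward; pixel columns grow to the right and rows downward; lengths in m; the calibration is good to about 2 mm. A picture is of the moment at which its call begins: read the wrist's pose just before it. camera_params takes no time and is no camera call; for the wrist camera it gives the pose at the moment of the call.
- robot.hand_in(): hands the job in, once; it reports no verdict.
Trained networks look in the newest picture that a camera, given by its name, has taken for a name from the list of things; names that differ only in an ending like _2 or _b are one class to them, and where a whole thing is asked for, a point or a joint stands for the part that bears it (a point fixed in the world has none). Each returns a list of dicts, best first, with "score" (0 to 1); they miss things now and then, are a little off and sometimes report something else, mostly with a low value. They report only what shows in the picture. A call takes as long as a camera call. They do not tell look-alikes from the thing itself.
- robot.look_for(camera, label): "centre" ([x, y, z] in m, in the coordinates of the camera as it stood for that picture, good to about 4 mm: the middle of the surface that is visible of it).
- robot.masks_of(camera, label): "mask" (400x640 bool, what is visible of it).
The state is a dict: "time": time; "qpos": joint angles; "qvel": joint speeds; "joint_efforts": joint torques, N m; "tool_pos": TCP position; "tool_rot": TCP orientation; "contact_force": force on the tool from outside, world axes, zero at the start; "torque": the same for the moment, N m; "opening": finger opening in m.
Only numpy, scipy, OpenCV 4.12 (cv2) and the standard library are available. Lean on these libraries where they do the work, as an engineer would, in place of code of your own. Each camera call takes 0.05 s, during which the arm holds its last target.

## Task

Lift the dark pepper mill and the yellow-lidded spice jar up over the front rail of the spice rack, bring them out and stand both upright on the wooden board. Then put the green-labelled jar that is standing on the board away upright in one of the rack's freed bays, behind the rail. Set everything down gently, do not drag things against the rail, and leave the other things where they are, upright.

Things in the scene. Friction and masses are not known exactly. Their poses are not given: they have to be found in the camera images.
- rack: Fixed spice rack, light wood, 112 x 362 x 75 mm. Origin: underside centre; z up, front -x, y along it. Deck top 30 mm up. Upper front rail: 8 mm steel bar at x = -46 mm, top 75 mm up (second bar below); back board (inner face x = +45 mm) and ends (inner faces y = +-171 mm) end at 75 mm too. Open above. Wires at y = 0, +-85 mm, 49 mm up, part four 80 mm bays, all filled at the start.
- rack_bay0 (a point): Centre of the deck in bay 0 (counted from the rack's +y end), on the deck's top; axes as the rack's.
- rack_bay1 (a point): Centre of the deck in bay 1 (counted from the rack's +y end), on the deck's top; axes as the rack's.
- rack_bay2 (a point): Centre of the deck in bay 2 (counted from the rack's +y end), on the deck's top; axes as the rack's.
- rack_bay3 (a point): Centre of the deck in bay 3 (counted from the rack's +y end), on the deck's top; axes as the rack's.
- board: Fixed wooden chopping board, 165 (x) x 260 (y) x 22 mm thick, lying on the worktop. Origin: centre of its underside; the top lies 22 mm above it. A fixed kettle, 196 mm tall, stands close behind its far (+x) edge, at world x = 0.60 to 0.76, y = 0.15 to 0.33; a taller coffee maker stands farther left, beyond x = 0.56, y = 0.44.
- pepper_mill_center (a point): Dark brown wooden pepper mill with a round head and small steel knob, 58 mm diameter x 170 mm tall, about 0.2 kg, standing in a rack bay. Point: on its axis, half-way up (85 mm over its foot); z is its upward axis. The head, 125 to 155 mm over the foot, is 49 mm wide or less; lower it is up to 58 mm. The head does not turn.
- jar_paprika_center (a point): Spice jar with a yellow lid and red powder, 45 mm wide x 100 mm tall, 0.11 kg or so, standing in a rack bay. Point: on its axis, half-way up (50 mm over its foot). z is its upward axis. The lid (44 mm diameter) covers the top 20 mm.
- jar_thyme_center (a point): Spice jar with a green label and a dark lid with a green top, 41 mm diameter x 104 mm tall, 0.11 kg or so, standing on the wooden board near the board's +y end at the start. Point: on its axis, half-way up (52 mm over its foot). z is its upward axis.
- salt_mill_center (a point): Light brown wooden mill, 58 mm diameter x 150 mm tall, in a rack bay; stays. Point: half-way up its axis.
- jar_curry_center (a point): Spice jar with a black lid, 44 mm diameter x 106 mm tall, in a rack bay; stays. Point: half-way up its axis.
- oil_bottle_center (a point): Tall square oil bottle, 61 mm wide x 268 mm tall, standing in front of the rack; stays. Point: half-way up its axis.
- mug_center (a point): White patterned mug, 92 x 127 (with handle) x 95 mm, in front of the rack; stays. Point: centre, half-way up.
- tomato_tin_center (a point): Small food tin, 57 mm diameter x 72 mm tall, in front of the rack; stays. Point: half-way up its axis.
- jam_jar_center (a point): Jam jar, 68 mm wide x 84 mm tall, behind the rack; stays. Point: half-way up its axis.
- tea_tin_center (a point): Orange square canister with a wooden lid, 72 x 72 x 115 mm tall, behind the rack; stays. Point: half-way up its axis.
Things that resemble listed ones, but are neither listed nor needed, are in the scene too. Leave any purple look-alike of the part that bears jar_thyme_center alone.

How it is judged:
By the outcome, as a careful person would: the job done as asked, in the order asked, and still so for the second after the job is handed in, with the robot touching nothing.
It also fails if it takes over 64 s, if anything falls off the work surface, if the arm or the gripper's body presses on something with over 40 N, if the wrist force passes 120 N, or if a joint passes its speed limit or range.

## Working session

There is one attempt and no reset: what is moved stays moved. The work goes in short steps, Python scripts to look and compute and a shell command to move; the robot and the scene stay as the last step left them, time stands still between calls to the robot, and variables do not carry over. Pictures are saved under pics/ and viewed, and the job is handed in when it is done.

```bash
ls -la; mkdir -p pics
python3 - <<'E'
from cell import robot
import cv2
s=robot.observe(); print(s)
for n in ("scene","top","wrist"):
    im=robot.read_camera(n); cv2.imwrite(f"pics/a_{n}.png",im[:,:,::-1])
    print(n,robot.camera_params(n))
E
```

```text
total 12
drwxr-xr-x  3 agent agent 4096 Dec  7 03:16 .
drwxr-xr-x 23 root  root  4096 Dec  7 03:16 ..
drwxr-xr-x  2 agent agent 4096 Dec  7 03:16 pics
{'time': 0.0, 'qpos': array([ 9.73052180e-01,  3.42758900e-01,  1.52505398e+00, -2.32784192e-06,
        1.27538413e+00, -1.46003987e-01]), 'qvel': array([ 0.00185193,  0.0001686 , -0.00024258,  0.0009477 , -0.00157185,
        0.00106955]), 'joint_efforts': array([ 1.99616399e-03, -4.31251180e+01, -2.44217330e+01,  7.20295077e-02,
        5.59824833e-02, -1.68065044e-04]), 'tool_pos': array([0.22893523, 0.47201254, 0.24001327]), 'tool_rot': array([-3.14000505e+00, -2.31208178e-04,  2.68985299e+00]), 'contact_force': array([-0.31918381, -1.01332077, -0.24678788]), 'torque': array([ 0.0030307 , -0.03299536,  0.01092905]), 'opening': 0.09158520670933891}
scene {'camera_matrix': array([[483.5864367 ,   0.        , 319.93362076],
       [  0.        , 483.5864367 , 200.94221023],
       [  0.        ,   0.        ,   1.        ]]), 'R': array([[-0.48187293, -0.87616109,  0.01184209],
       [-0.49949506,  0.26355934, -0.82525218],
       [
[... 188 characters left out ...]
02.1188986 , 205.81716983],
       [  0.        ,   0.        ,   1.        ]]), 'R': array([[ 4.36896300e-03, -9.99990455e-01,  4.73697864e-05],
       [-9.79080477e-01, -4.28724365e-03, -2.03428214e-01],
       [ 2.03426476e-01,  8.42391508e-04, -9.79089863e-01]]), 't': array([0.06582411, 0.59025524, 1.15285285])}
wrist {'camera_matrix': array([[318.26612726,   0.        , 317.2875383 ],
       [  0.        , 318.26612726, 204.17968878],
       [  0.        ,   0.        ,   1.        ]]), 'R': array([[ 0.43686543,  0.89952446, -0.00208371],
       [ 0.86073885, -0.41735357,  0.29145263],
       [ 0.26129913, -0.12911911, -0.95658299]]), 't': array([-0.52431755, -0.03697657,  0.39097958])}
```

View pics/a_scene.png

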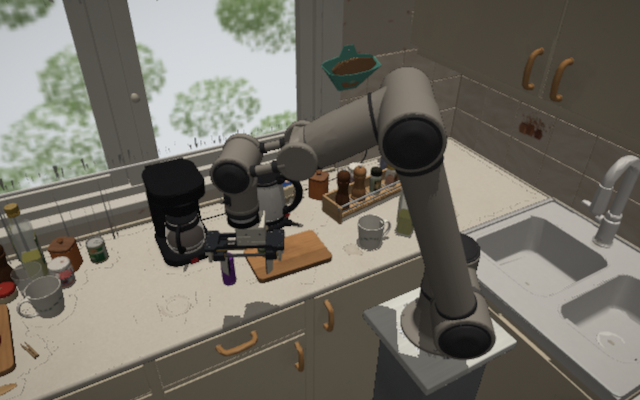

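View pics/a_top.png

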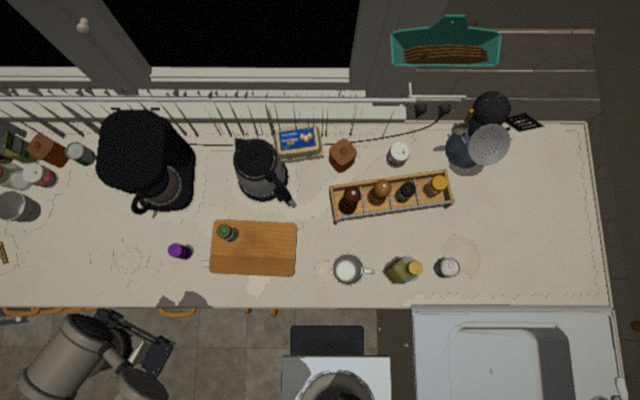

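View pics/a_wrist.png

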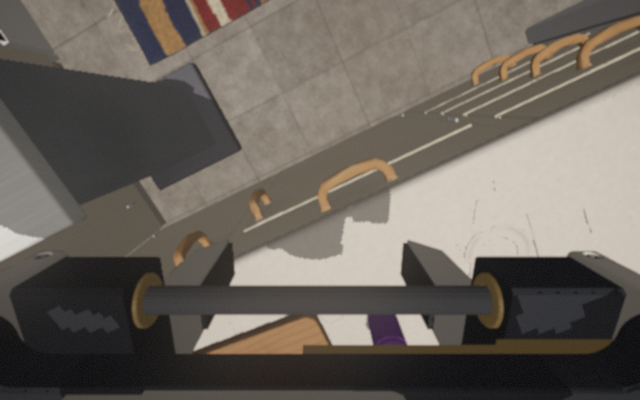

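The top view shows the rack in the order dark mill (348,198), light mill (381,190), black lid (406,190) and yellow lid (438,184). The green-topped jar is on the board at (226,232), and the purple look-alike is off the board at (179,251). Next I'll measure positions.

```bash
cat > h.py <<'E'
from cell import robot
import numpy as np, cv2
from scipy.spatial.transform import Rotation as Ro
def cam(n):
    p=robot.camera_params(n); return p["camera_matrix"],np.array(p["R"]),np.array(p["t"])
def c2w(n,c,P=None):
    K,R,t=P or cam(n); return R.T@(np.array(c)-t)
def pixplane(n,u,v,z,P=None):
    K,R,t=P or cam(n); d=R.T@np.linalg.inv(K)@np.array([u,v,1.]); o=-R.T@t
    return o+d*(z-o[2])/d[2]
def proj(n,X,P=None):
    K,R,t=P or cam(n); c=K@(R@np.array(X)+t); return c[:2]/c[2]
def pose(): 
    s=robot.observe(); return np.array(s["tool_pos"]),Ro.from_euler('xyz',s["tool_rot"]).as_matrix(),s
def rel(target,yaw):
    "shift cm & rotvec deg in tool frame to reach pointing-down pose with yaw"
    p,R,s=pose(); T=Ro.from_euler('xyz',[np.pi,0,yaw]).as_matrix()
    print("shift cm",(R.T@(np.array(target)-p)*100).round(2),"rotvec deg",np.degrees(Ro.from_matrix(R.T@T).as_rotvec()).round(2))
E
python3 - <<'E'
from h import *
for cn in ("top","scene"):
    im=robot.read_camera(cn); P=cam(cn)
    for l in ["rack","board","pepper_mill_center","jar_paprika_center","jar_thyme_center","salt_mill_center","jar_curry_center","oil_bottle_center","mug_center","tomato_tin_center"]:
        for d in robot.look_for(cn,l)[:3]:
            if d["score"]>.25: print(cn,l,round(d["score"],2),c2w(cn,d["centre"],P).round(4),proj(cn,c2w(cn,d["centre"],P),P).round(0))
    for l in ["rack","board"]:
        if cn=="top":
            m=robot.masks_of(cn,l)[0]["mask"]; c,_=cv2.findContours(m.astype('uint8'),0,1); c=max(c,key=cv2.contourArea)
            print(l,cv2.minAreaRect(c),cv2.boxPoints(cv2.minAreaRect(c)).tolist())
im=cv2.imread("pics/a_top.png")[150:290,160:480]; cv2.imwrite("pics/crop1.png",cv2.resize(im,(800,350),interpolation=2))
E
```

```text
top rack 0.73 [ 0.6201 -0.1764  0.0417] [393. 198.]
top board 0.9 [0.4624 0.2439 0.0204] [256. 249.]
top pepper_mill_center 0.98 [ 0.5857 -0.0286  0.1709] [349. 199.]
top jar_paprika_center 0.67 [ 0.6398 -0.2869  0.1205] [436. 185.]
top jar_thyme_center 0.59 [0.4556 0.4586 0.1035] [176. 248.]
top salt_mill_center 0.74 [ 0.6167 -0.1162  0.1564] [380. 190.]
top jar_curry_center 0.77 [ 0.6217 -0.193   0.1369] [405. 190.]
top oil_bottle_center 0.98 [ 0.387  -0.1646  0.2028] [404. 272.]
top mug_center 0.56 [ 0.4021 -0.0352  0.0302] [348. 269.]
top tomato_tin_center 0.95 [ 0.4103 -0.326   0.0706] [449. 266.]
rack ((390.89404296875, 195.2369384765625), (38.73925018310547, 121.9956283569336), 82.09283447265625) [[327.8115234375, 184.44284057617188], [448.64727783203125, 167.66009521484375], [453.9765625, 206.03103637695312], [333.14080810546875, 222.81378173828125]]
board ((252.81048583984375, 247.29054260253906), (85.04376220703125, 54.03250503540039), 2.8624050617218018) [[208.99253845214844, 272.149658203125], [211.69078063964844, 218.18455505371094], [296.62841796875, 222.43142700195312]
[... 206 characters left out ...]
board 0.89 [0.442  0.2366 0.0232] [295. 255.]
scene pepper_mill_center 0.83 [ 0.5841 -0.021   0.1278] [341. 188.]
scene pepper_mill_center 0.29 [ 0.5981 -0.1004  0.0449] [357. 200.]
scene jar_paprika_center 0.52 [ 0.6308 -0.2787  0.0754] [391. 177.]
scene jar_thyme_center 0.77 [0.4372 0.4638 0.0393] [230. 275.]
scene jar_thyme_center 0.73 [ 0.7336 -0.003   0.0674] [317. 184.]
scene jar_thyme_center 0.39 [0.4998 0.3355 0.0502] [260. 248.]
scene salt_mill_center 0.64 [ 0.6114 -0.1074  0.1087] [357. 183.]
scene jar_curry_center 0.65 [ 0.6184 -0.1899  0.0998] [374. 179.]
scene oil_bottle_center 0.74 [ 0.387  -0.1447  0.0735] [400. 220.]
scene mug_center 0.81 [ 0.396  -0.0268  0.0612] [370. 231.]
```

View pics/crop1.png

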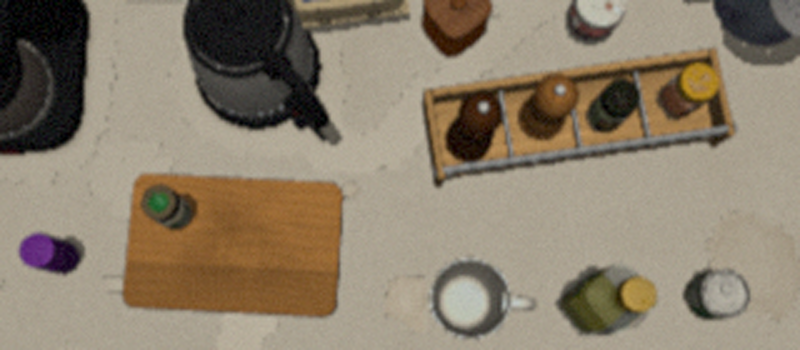

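Run:
```python
from h import *
f=lambda a,b:(160+a/2.5,150+b/2.5)
for n,(a,b),z in [("rackFL",(437,182),.05),("rackBL",(426,90),.075),("rackBR",(714,50),.075),("rackFR",(733,131),.05),("rail L",(440,170),.075),("rail R",(731,128),.075),
 ("pepper",(484,106),.2),("salt",(560,85),.18),("curry",(621,97),.136),("papr",(699,82),.13),("thyme",(159,204),.126),
 ("bTL",(137,175),.022),("bTR",(342,183),.022),("bBR",(335,316),.022),("bBL",(123,303),.022)]:
    print(n,pixplane("top",*f(a,b),z).round(4))
```

```text
rackFL [0.5401 0.0042 0.05  ]
rackBL [0.6482 0.018  0.075 ]
rackBR [ 0.6999 -0.3321  0.075 ]
rackFR [ 0.6047 -0.3574  0.05  ]
rail L [0.5504 0.0018 0.075 ]
rail R [ 0.6029 -0.3464  0.075 ]
pepper [ 0.5982 -0.0389  0.2   ]
salt [ 0.6272 -0.1248  0.18  ]
curry [ 0.6251 -0.2018  0.136 ]
papr [ 0.6448 -0.2938  0.13  ]
thyme [0.5012 0.3213 0.126 ]
bTL [0.5518 0.3738 0.022 ]
bTR [0.5429 0.12   0.022 ]
bBR [0.381  0.1264 0.022 ]
bBL [0.3953 0.3822 0.022 ]
```

Run:
```python
from h import *
rel([.598,-.039,.34],np.radians(98.8))
```

```text
shift cm [-55.51 -29.9   -9.93] rotvec deg [ 1.000e-02 -0.000e+00  5.531e+01]
```

```bash
python3 -m creep '[[[0,0,-5,0,0,0,1],[-4,-2,-9.9,0,0,6,1],[-8,-4.3,-9.9,0,0,12,1],[-12,-6.5,-9.9,0,0,18,1],[-16,-8.6,-9.9,0,0,24,1],[-20,-10.8,-9.9,0,0,30,1],[-24,-13,-9.9,0,0,36,1],[-28,-15,-9.9,0,0,42,1]]]' 15
python3 - <<'E'
from h import *
rel([.598,-.039,.34],np.radians(98.8))
E
```

```text
time: 2.15
tool_pos: [0.4163, 0.2134, 0.34]
tool_rot: [3.141, -0.0, 1.952]
contact_force: [1.3, -0.1, 0.0]
opening: 0.0914
shift cm [-30.19   7.47   0.  ] rotvec deg [ 4.000e-02 -1.000e-02  1.306e+01]
```

```bash
python3 -m creep '[[[-4.5,1.1,0,0,0,3,1],[-9,2.2,0,0,0,6,1],[-13.5,3.3,0,0,0,9,1],[-18,4.5,0,0,0,13,1],[-22,5.5,0,0,0,13,1],[-26.5,6.6,0,0,0,13,1],[-30.2,7.5,0,0,0,13,1],[-30.2,7.5,0,0,0,13,1]]]'
python3 - <<'E'
from h import *
P=cam("wrist"); im=robot.read_camera("wrist"); cv2.imwrite("pics/w1.png",im[:,:,::-1])
cv2.imwrite("pics/t1.png",robot.read_camera("top")[:,:,::-1])
rel([.598,-.039,.34],np.radians(98.8)); 
print(P[1].T@-P[2], pose()[0])
for n,X in [("knob",(.5982,-.0389,.2)),("railL",(.5504,.0018,.075)),("railR",(.6029,-.3464,.075)),("papr",(.6448,-.2938,.13)),("thyme",(.501,.321,.126))]: print(n,proj("wrist",X,P))
E
```

```text
time: 2.95
tool_pos: [0.6, -0.0432, 0.3383]
tool_rot: [-3.141, 0.001, 1.721]
contact_force: [-0.9, 0.5, -0.4]
opening: 0.092
shift cm [ 0.06 -0.03 -0.07] rotvec deg [-0.04 -0.06 -0.03]
[0.58922545 0.0351454  0.4817467 ] [ 0.59839276 -0.0395601   0.33926117]
knob [315.59027372 191.75699409]
railL [283.22217924 129.33231004]
railR [290.26939272 358.98513006]
papr [322.19164515 362.33098547]
thyme [ 262.19132306 -282.06405396]
```

View pics/w1.png

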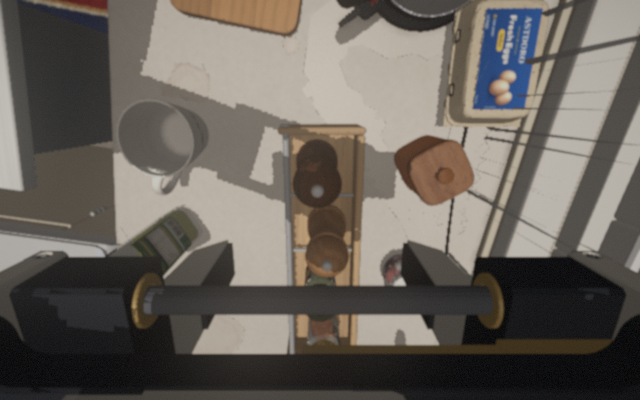

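The wrist picture shows the dark mill's knob at (317,191), about 1 px from my prediction. The jaw axis lies across the rack, so I can descend.

```bash
python3 -m creep '[[[0,-0.1,4,0,0,0,1],[0,-0.1,8,0,0,0,1],[0,-0.1,12,0,0,0,1],[0,-0.1,15,0,0,0,1],[0,-0.1,17,0,0,0,1],[0,-0.1,17.4,0,0,0,1],[0,-0.1,17.4,0,0,0,1]]]'
python3 - <<'E'
from h import *
print(pose()[0],pose()[2]["contact_force"]); P=cam("wrist"); im=robot.read_camera("wrist"); cv2.imwrite("pics/w2.png",im[:,:,::-1])
E
```

```text
time: 3.75
tool_pos: [0.597, -0.0386, 0.1656]
tool_rot: [-3.141, -0.001, 1.725]
contact_force: [1.1, 0.8, -0.3]
opening: 0.0919
[ 0.5969619  -0.03858263  0.16564547] [ 1.13065752  0.75164578 -0.28517609]
```

View pics/w2.png

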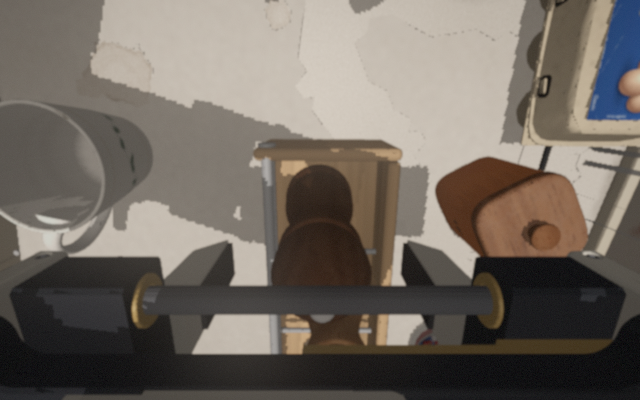

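```bash
python3 -m creep '[[[0,0.2,0,0,0,0,0.5],[0,0.2,0,0,0,0,0.2],[0,0.2,0,0,0,0,0],[0,0.2,0,0,0,0,-0.3],[0,0.2,0,0,0,0,-1],[0,0.2,0,0,0,0,-1],[0,0.2,0,0,0,0,-1],[0,0.2,0,0,0,0,-1]]]' 20
```

```text
time: 4.6
tool_pos: [0.5996, -0.0387, 0.1666]
tool_rot: [3.141, -0.0, 1.725]
contact_force: [0.5, -0.4, 0.5]
opening: 0.0469
```

```bash
python3 -m creep '[[[0,0,-0.5,0,0,0,-1],[0,0,-1.5,0,0,0,-1],[0,0,-3,0,0,0,-1],[0,0,-5,0,0,0,-1],[0,0,-7.5,0,0,0,-1],[0,0,-10,0,0,0,-1],[0,0,-10.5,0,0,0,-1],[0,0,-10.5,0,0,0,-1]]]'
python3 - <<'E'
from h import *
for n in("wrist","scene"): cv2.imwrite(f"pics/{n}3.png",robot.read_camera(n)[:,:,::-1])
rel([.480,.163,.27],np.radians(98.8))
E
```

```text
time: 5.4
tool_pos: [0.5997, -0.0387, 0.2725]
tool_rot: [3.139, 0.0, 1.725]
contact_force: [0.0, 0.4, -2.0]
opening: 0.0468
shift cm [21.74 -8.66  0.07] rotvec deg [-0.06 -0.07  0.02]
```

View pics/wrist3.png

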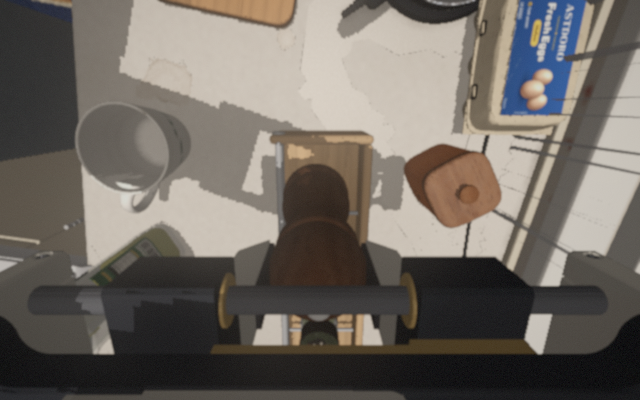

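View pics/scene3.png

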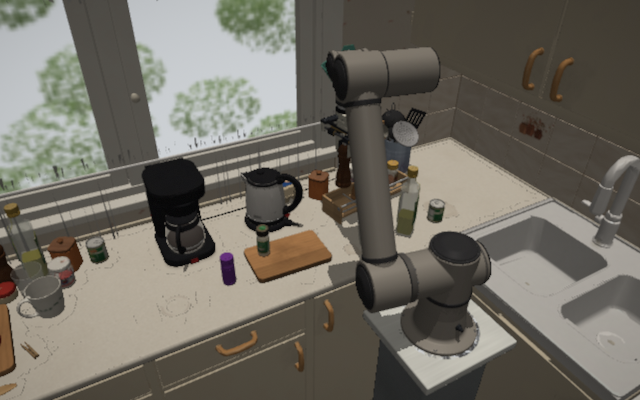

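The mill is off the deck, held upright between the pads, and the force reading shows about 2 N. Carrying it to the board now.

```bash
python3 -m creep '[[[2,-0.8,0,0,0,0,-1],[6,-2.4,0,0,0,0,-1],[10,-4,0,0,0,0,-1],[14,-5.6,0,0,0,0,-1],[18,-7.2,0,0,0,0,-1],[20.5,-8.2,0,0,0,0,-1],[21.7,-8.7,0,0,0,0,-1],[21.7,-8.7,0,0,0,0,-1]]]';  python3 -m creep '[[[0,0,1.5,0,0,0,-1],[0,0,4,0,0,0,-1],[0,0,6.5,0,0,0,-1],[0,0,8.5,0,0,0,-1],[0,0,10,0,0,0,-1],[0,0,10.5,0,0,0,-1],[0,0,10.8,0,0,0,-1],[0,0,10.8,0,0,0,-1]]]'
python3 - <<'E'
from h import *
for n in("wrist",): cv2.imwrite(f"pics/{n}4.png",robot.read_camera(n)[:,:,::-1])
rel([.480,.163,.1586],np.radians(98.8)); print(pose()[2]["contact_force"])
E
```

```text
time: 6.3
tool_pos: [0.4788, 0.1634, 0.2699]
tool_rot: [-3.139, -0.001, 1.727]
contact_force: [0.8, -1.1, -2.5]
opening: 0.0469
time: 7.1
tool_pos: [0.479, 0.1629, 0.1619]
tool_rot: [-3.139, -0.001, 1.726]
contact_force: [0.5, 0.1, -2.0]
opening: 0.0468
shift cm [-0.03  0.09  0.38] rotvec deg [-0.1  -0.07  0.12]
[ 0.45468864  0.10304257 -1.89358686]
```

View pics/wrist4.png

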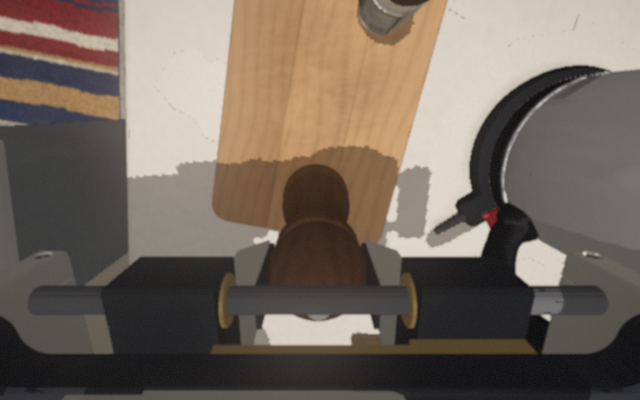

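Run:
```python
from h import *
P=cam("wrist")
print(pixplane("wrist",215,205,.022,P),pixplane("wrist",300,226,.022,P),pixplane("wrist",380,241,.022,P))
for X in [(.479,.192,.025),(.479,.163,.025),(.479,.134,.025)]: print(proj("wrist",X,P))
d=.022
```

```text
[0.38623757 0.13986851 0.022     ] [0.46761038 0.13150413 0.022     ] [0.54611513 0.12823213 0.022     ]
[321.93242135 166.21380766]
[316.90311333 197.19699748]
[312.15434972 226.45188578]
```

The mill's foot is only about 3 mm inside the board's edge, so I'll shift it 13 mm inward before setting it down.

```bash
python3 -m creep '[[[0.3,0,-0.3,0,0,0,-1],[0.9,0.1,-0.3,0,0,0,-1],[1.3,0.2,0,0,0,0,-1],[1.3,0.2,0.1,0,0,0,-1],[1.3,0.2,0.2,0,0,0,-1],[1.3,0.2,0.25,0,0,0,-1],[1.3,0.2,0.3,0,0,0,-1],[1.3,0.2,0.3,0,0,0,-1]]]'
```

```text
time: 7.95
tool_pos: [0.479, 0.1762, 0.1593]
tool_rot: [-3.14, -0.001, 1.726]
contact_force: [-0.3, -0.0, -2.8]
opening: 0.0469
```

```bash
python3 -m creep '[[[0,0,0.05,0,0,0,-1],[0,0,0.1,0,0,0,-1],[0,0,0.1,0,0,0,-1]]]'
```

```text
time: 8.25
tool_pos: [0.4792, 0.1761, 0.1587]
tool_rot: [-3.14, -0.001, 1.726]
contact_force: [-0.8, -0.1, 3.2]
opening: 0.0467
```

```bash
python3 -m creep '[[[0,0,0.05,0,0,0,-1],[0,0,0.1,0,0,0,-1],[0,0,0.1,0,0,0,-1]]]'
```

```text
time: 8.55
tool_pos: [0.4793, 0.1762, 0.1587]
tool_rot: [-3.141, -0.001, 1.726]
contact_force: [-2.1, -1.0, 9.2]
opening: 0.0471
```

```bash
python3 -m creep '[[[0,0,-0.1,0,0,0,-1],[0,0,-0.1,0,0,0,0.1],[0,0,-0.1,0,0,0,0.3],[0,0,-0.1,0,0,0,0.6],[0,0,-0.1,0,0,0,1],[0,0,-0.1,0,0,0,1],[0,0,-0.1,0,0,0,1]]]'; python3 -m creep '[[[0,0,-3,0,0,0,1],[0,0,-7,0,0,0,1],[0,0,-11.5,0,0,0,1],[0,0,-16,0,0,0,1],[0,0,-18,0,0,0,1],[0,0,-18,0,0,0,1]]]';python3 - <<'E'
from h import *
for n in("scene","wrist"): cv2.imwrite(f"pics/{n}5.png",robot.read_camera(n)[:,:,::-1])
rel([.645,-.294,.34],np.radians(98.8)); print(pose()[2]["contact_force"])
E
```

```text
time: 9.25
tool_pos: [0.4793, 0.1761, 0.1596]
tool_rot: [-3.141, -0.001, 1.726]
contact_force: [-0.4, -0.6, 0.7]
opening: 0.0861
time: 9.85
tool_pos: [0.4805, 0.1763, 0.3431]
tool_rot: [3.135, -0.001, 1.726]
contact_force: [0.4, -0.5, -0.1]
opening: 0.0923
shift cm [-48.99   9.1   -0.14] rotvec deg [-0.04 -0.06  0.11]
[ 0.0274817   0.94726809 -0.04435905]
```

View pics/wrist5.png

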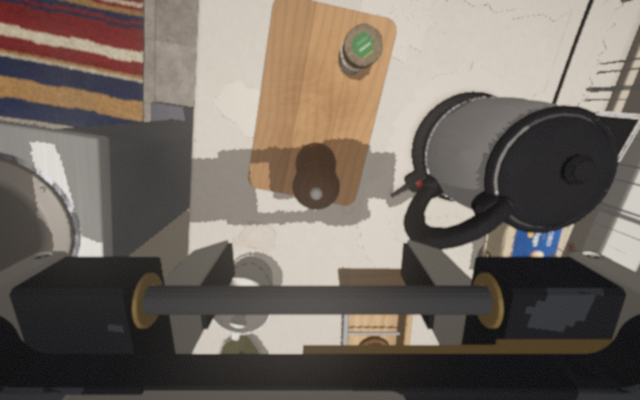

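View pics/scene5.png

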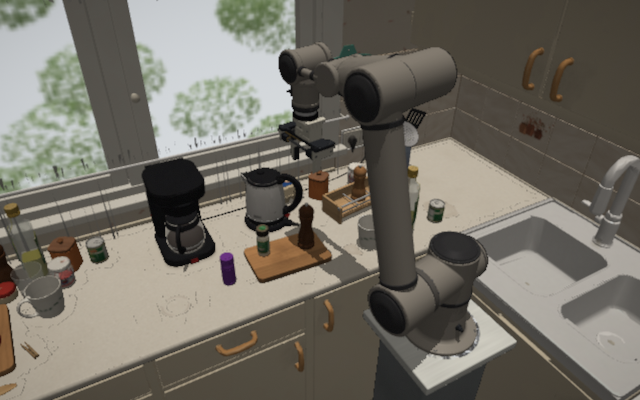

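The mill stands upright on the board, with its knob at (316,193) in the wrist view. Next is the yellow-lidded jar. The only yellow lid in the rack is at top-view (438,184), and the oil bottle's cap in front of the rack is a different object.

```bash
python3 -m creep '[[[-4.5,0.8,0,0,0,0,1],[-9,1.7,0,0,0,0,1],[-13.5,2.5,0,0,0,0,1],[-18,3.3,0,0,0,0,1],[-22.5,4.2,0,0,0,0,1],[-27,5,0,0,0,0,1],[-31.5,5.8,0,0,0,0,1],[-36,6.7,0,0,0,0,1]]]';  python3 -m creep '[[[-4.5,0.8,0,0,0,0,1],[-8.5,1.5,0,0,0,0,1],[-11,2,0,0,0,0,1],[-11,2,0,0,0,0,1]]]'
python3 - <<'E'
from h import *
P=cam("wrist"); im=robot.read_camera("wrist"); cv2.imwrite("pics/w6.png",im[:,:,::-1])
rel([.645,-.294,.34],np.radians(98.8)); 
for d in robot.look_for("wrist","jar_paprika_center"): print(d["score"],c2w("wrist",d["centre"],P))
print(proj("wrist",(.6448,-.2938,.13),P))
E
```

```text
time: 10.75
tool_pos: [0.601, -0.1711, 0.3364]
tool_rot: [-3.138, -0.003, 1.726]
contact_force: [0.3, 0.7, 0.4]
opening: 0.0917
time: 11.15
tool_pos: [0.6374, -0.2802, 0.3312]
tool_rot: [-3.133, -0.006, 1.722]
contact_force: [0.3, 0.2, -0.0]
opening: 0.0919
shift cm [-1.69  0.51 -0.8 ] rotvec deg [-0.47 -0.38 -0.03]
0.89 [ 0.64504121 -0.29200236  0.12871413]
0.27 [ 0.62328381 -0.13597218  0.16356422]
[323.2379647  195.03295332]
```

View pics/w6.png

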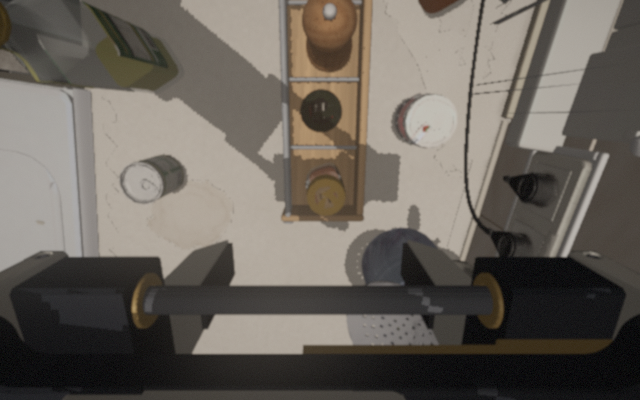

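Run:
```python
from h import *
def tri(obs):
    A=[];b=[]
    for n,u,v in obs:
        K,R,t=cam(n); d=R.T@np.linalg.inv(K)@np.array([u,v,1.]); d/=np.linalg.norm(d); o=-R.T@t
        M=np.eye(3)-np.outer(d,d); A.append(M); b.append(M@o)
    A=np.vstack(A);b=np.hstack(b); x=np.linalg.lstsq(A,b,rcond=None)[0]; return x, np.abs(A@x-b).max()
print("sieve",tri([("top",490,144),("scene",404,133)]))
for z in (0,.1,.15,.2): print(z,pixplane("top",453,163,z),pixplane("top",466,148,z), pixplane("top",480,160,z))
im=cv2.imread("pics/a_top.png")[80:220,380:560]; cv2.imwrite("pics/crop6.png",cv2.resize(im,(720,560),interpolation=2))
im=cv2.imread("pics/scene5.png")[90:240,320:460]; cv2.imwrite("pics/crop6b.png",cv2.resize(im,(560,600),interpolation=2))
```

```text
sieve (array([ 0.74349038, -0.41834633,  0.18805806]), np.float64(0.003284202739701706))
0 [ 0.74639973 -0.38312883  0.        ] [ 0.797827   -0.42902366  0.        ] [ 0.75696744 -0.4715232   0.        ]
0.1 [ 0.71410514 -0.34705378  0.1       ] [ 0.76141433 -0.38927355  0.1       ] [ 0.72382662 -0.42836991  0.1       ]
0.15 [ 0.69795784 -0.32901625  0.15      ] [ 0.743208   -0.36939849  0.15      ] [ 0.70725622 -0.40679326  0.15      ]
0.2 [ 0.68181054 -0.31097873  0.2       ] [ 0.72500166 -0.34952343  0.2       ] [ 0.69068581 -0.38521661  0.2       ]
```

View pics/crop6.png

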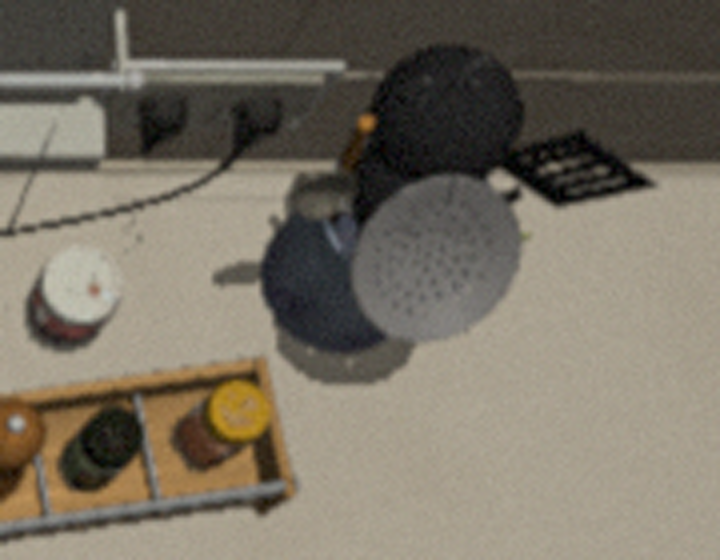

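View pics/crop6b.png

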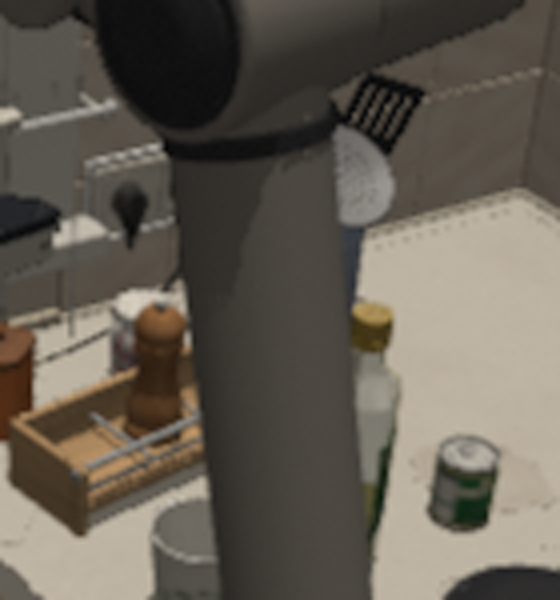

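Run:
```python
from h import *
im=cv2.imread("pics/a_scene.png")[90:220,330:490]; cv2.imwrite("pics/crop7.png",cv2.resize(im,(800,650),interpolation=2))
im=cv2.imread("pics/w6.png")[150:360,230:500]; cv2.imwrite("pics/crop7b.png",cv2.resize(im,(770,600),interpolation=2))
```

```text
(no output)
```

View pics/crop7.png

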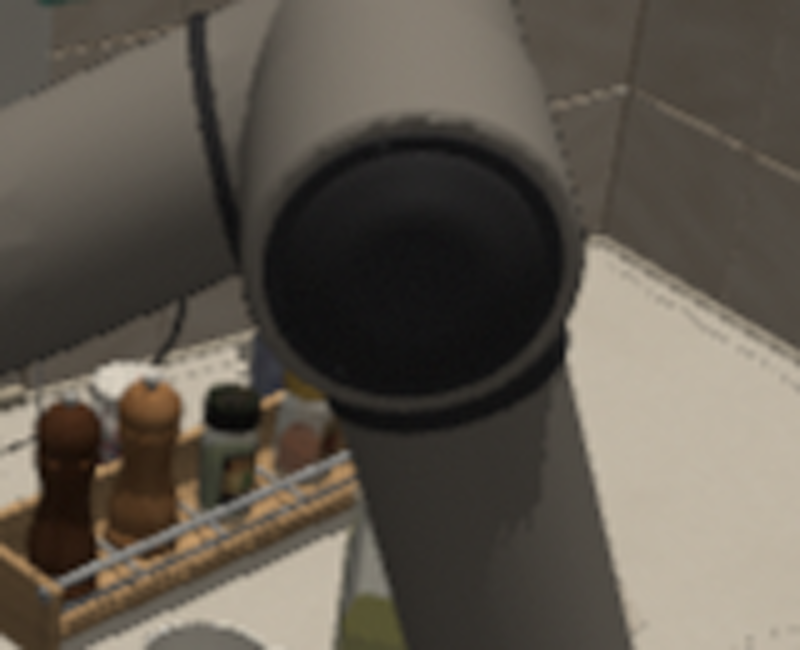

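View pics/crop7b.png

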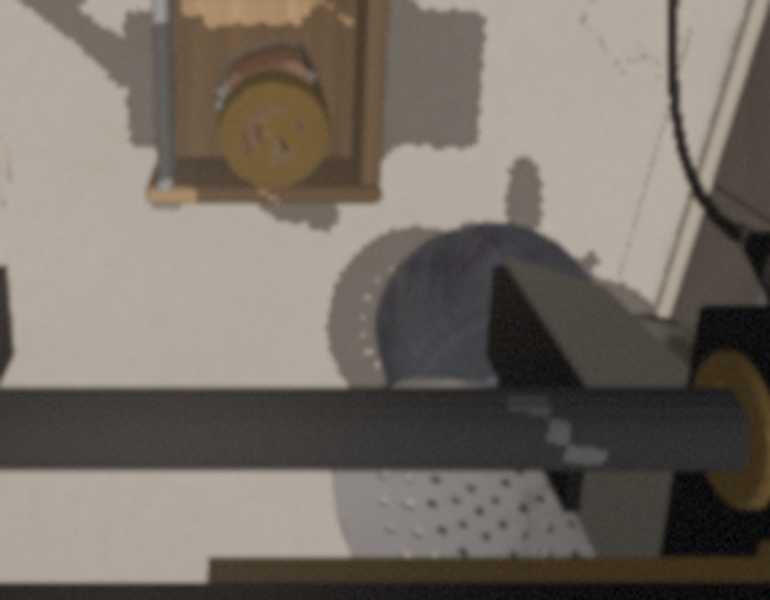

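Run:
```python
from h import *
P=cam("wrist"); im=robot.read_camera("wrist"); cv2.imwrite("pics/w8.png",im[:,:,::-1]); cv2.imwrite("pics/crop8.png",cv2.resize(im[150:360,230:500,::-1],(770,600),interpolation=2))
print(pose()[0])
for n,u,v,z in [("top",445.5,150,0),("top",465,167.5,0),("wrist",405,229,0),("wrist",362.5,262,0),("wrist",405,229,.15),("wrist",362.5,262,.15),("wrist",347,321,.2),("top",490,165,.2),("wrist",347,321,.25),("top",490,165,.25),("wrist",347,321,.3),("top",490,165,.3)]: print(n,u,v,z,pixplane(n,u,v,z).round(3))
```

```text
[ 0.63749153 -0.27580974  0.33433318]
top 445.5 150 0 [ 0.791 -0.362  0.   ]
top 465 167.5 0 [ 0.731 -0.421 -0.   ]
wrist 405 229 0 [ 0.791 -0.36   0.   ]
wrist 362.5 262 0 [ 0.735 -0.428  0.   ]
wrist 405 229 0.15 [ 0.74  -0.309  0.15 ]
wrist 362.5 262 0.15 [ 0.701 -0.356  0.15 ]
wrist 347 321 0.2 [ 0.687 -0.4    0.2  ]
top 490 165 0.2 [ 0.677 -0.411  0.2  ]
wrist 347 321 0.25 [ 0.677 -0.364  0.25 ]
top 490 165 0.25 [ 0.661 -0.388  0.25 ]
wrist 347 321 0.3 [ 0.666 -0.327  0.3  ]
top 490 165 0.3 [ 0.645 -0.366  0.3  ]
```

View pics/w8.png

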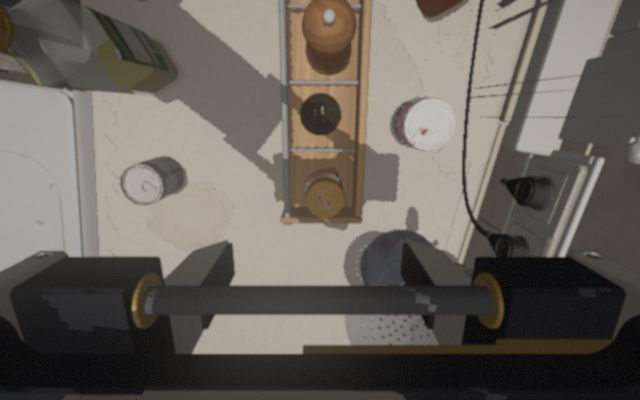

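The utensil crock's base comes out near (0.79, -0.42). Its sieve's front edge is near (0.68, -0.40, 0.2). Both are clear of the gripper body at bay 3. The yellow lid at (323,200) agrees with the network's (0.645, -0.292), so I'll go down.

Run:
```python
from h import *
rel([.6455,-.293,.112],np.radians(98.8))
```

```text
shift cm [-1.94  0.66 22.22] rotvec deg [-0.35 -0.3   0.12]
```

```bash
python3 -m creep '[[[-1.9,0.7,3,-0.3,-0.3,0,1],[-1.9,0.7,7,-0.3,-0.3,0,1],[-1.9,0.7,11,-0.3,-0.3,0,1],[-1.9,0.7,14.5,-0.3,-0.3,0,1],[-1.9,0.7,17,-0.3,-0.3,0,1],[-1.9,0.7,18,-0.3,-0.3,0,1],[-1.9,0.7,18,-0.3,-0.3,0,1]]]'
python3 - <<'E'
from h import *
P=cam("wrist"); im=robot.read_camera("wrist"); cv2.imwrite("pics/w9.png",im[:,:,::-1])
rel([.6455,-.293,.112],np.radians(98.8))
E
```

```text
time: 12.0
tool_pos: [0.6457, -0.2912, 0.1533]
tool_rot: [-3.139, -0.002, 1.728]
contact_force: [0.0, -0.1, 0.4]
opening: 0.092
shift cm [-0.1 -0.1  4.3] rotvec deg [-0.03  0.01  0.18]
```

View pics/w9.png

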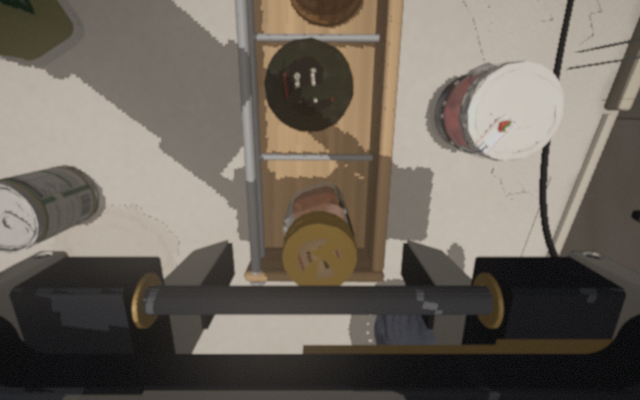

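```bash
python3 -m creep '[[[-0.1,0,1.5,0,0,0,1],[-0.1,0,3,0,0,0,1],[-0.1,0,4.1,0,0,0,1],[-0.1,0,4.1,0,0,0,1]]]'; python3 -m creep '[[[0,0,0,0,0,0,0.4],[0,0,0,0,0,0,0.1],[0,0,0,0,0,0,-0.1],[0,0,0,0,0,0,-0.5],[0,0,0,0,0,0,-1],[0,0,0,0,0,0,-1],[0,0,0,0,0,0,-1]]]' 15
```

```text
time: 12.45
tool_pos: [0.6459, -0.2925, 0.1124]
tool_rot: [-3.139, -0.001, 1.728]
contact_force: [-0.1, -0.2, -0.8]
opening: 0.0916
time: 13.15
tool_pos: [0.646, -0.2925, 0.1126]
tool_rot: [-3.14, -0.001, 1.728]
contact_force: [0.9, -0.7, 0.2]
opening: 0.0461
```

```bash
python3 -m creep '[[[0,0,-0.5,0,0,0,-1],[0,0,-1.5,0,0,0,-1],[0,0,-3,0,0,0,-1],[0,0,-5,0,0,0,-1],[0,0,-8,0,0,0,-1],[0,0,-11,0,0,0,-1],[0,0,-14,0,0,0,-1],[0,0,-17,0,0,0,-1]]]'; python3 -m creep '[[[0,0,-3,0,0,0,-1],[0,0,-3,0,0,0,-1]]]'
python3 - <<'E'
from h import *
P=cam("wrist"); im=robot.read_camera("wrist"); cv2.imwrite("pics/w10.png",im[:,:,::-1])
rel([.425,.258,.31],np.radians(98.8))
E
```

```text
time: 13.95
tool_pos: [0.6462, -0.2925, 0.2849]
tool_rot: [-3.14, -0.001, 1.728]
contact_force: [0.5, 0.2, -1.5]
opening: 0.0457
time: 14.15
tool_pos: [0.6473, -0.2931, 0.3218]
tool_rot: [3.135, 0.006, 1.728]
contact_force: [1.0, -0.6, -0.5]
opening: 0.0458
shift cm [ 57.88 -13.31   0.61] rotvec deg [0.2  0.19 0.19]
```

View pics/w10.png

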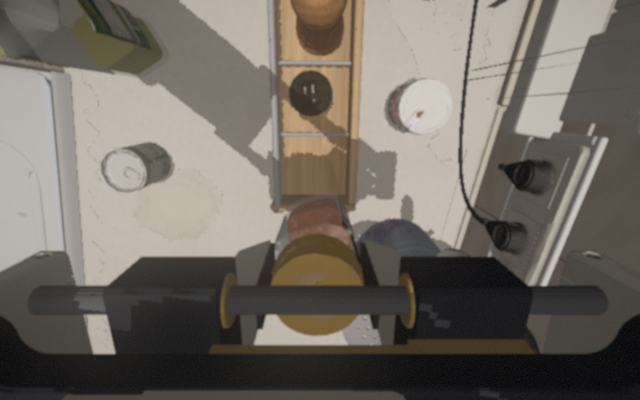

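```bash
python3 -m creep '[[[2,-0.5,0,0,0,0,-1],[6,-1.4,0,0,0,0,-1],[10.5,-2.4,0,0,0,0,-1],[15,-3.4,0,0,0,0,-1],[19.5,-4.5,0,0,0,0,-1],[24,-5.5,0,0,0,0,-1],[28.5,-6.5,0,0,0,0,-1],[33,-7.6,0,0,0,0,-1]]]'
python3 - <<'E'
from h import *
rel([.425,.258,.31],np.radians(98.8))
E
```

```text
time: 15.0
tool_pos: [0.5185, 0.0228, 0.316]
tool_rot: [3.14, 0.003, 1.727]
contact_force: [0.2, 0.4, -1.9]
opening: 0.0462
shift cm [24.69 -5.57  0.52] rotvec deg [0.09 0.16 0.17]
```

```bash
python3 -m creep '[[[4.5,-1,0,0,0,0,-1],[9,-2,0,0,0,0,-1],[13.5,-3,0,0,0,0,-1],[18,-4,0,0,0,0,-1],[22,-5,0,0,0,0,-1],[24.3,-5.5,0,0,0,0,-1],[24.7,-5.6,0,0,0,0,-1],[24.7,-5.6,0,0,0,0,-1]]]'
python3 - <<'E'
from h import *
P=cam("wrist"); im=robot.read_camera("wrist"); cv2.imwrite("pics/w11.png",im[:,:,::-1])
rel([.425,.258,.1046],np.radians(98.8))
print(proj("wrist",(.425,.258,.022),P))
E
```

```text
time: 15.8
tool_pos: [0.4241, 0.2582, 0.3144]
tool_rot: [3.141, 0.004, 1.729]
contact_force: [0.9, -0.7, -1.3]
opening: 0.046
shift cm [ 0.12  0.04 20.99] rotvec deg [0.02 0.21 0.19]
[317.69433243 165.95586772]
```

View pics/w11.png

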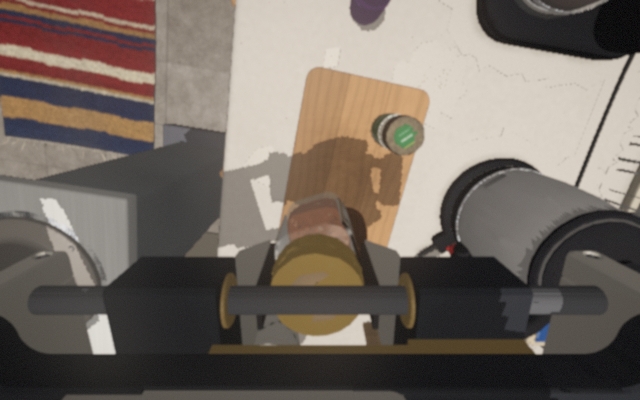

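```bash
python3 -m creep '[[[0.1,0,3,0,0,0,-1],[0.1,0,7.5,0,0,0,-1],[0.1,0,12,0,0,0,-1],[0.1,0,15.5,0,0,0,-1],[0.1,0,18.5,0,0,0,-1],[0.1,0,20,0,0,0,-1],[0.1,0,20.4,0,0,0,-1],[0.1,0,20.6,0,0,0,-1]]]'; python3 -m creep '[[[0,0,0.1,0,0,0,-1],[0,0,0.2,0,0,0,-1],[0,0,0.2,0,0,0,-1]]]'
```

```text
time: 16.65
tool_pos: [0.4252, 0.2568, 0.1085]
tool_rot: [3.141, 0.004, 1.726]
contact_force: [0.4, 0.2, -1.4]
opening: 0.0461
time: 16.95
tool_pos: [0.4256, 0.2568, 0.1071]
tool_rot: [3.14, 0.004, 1.726]
contact_force: [0.6, -0.1, -0.1]
opening: 0.0462
```

```bash
python3 -m creep '[[[0,0,0.1,0,0,0,-1],[0,0,0.2,0,0,0,-1],[0,0,0.2,0,0,0,-1]]]'
```

```text
time: 17.25
tool_pos: [0.4256, 0.2568, 0.1051]
tool_rot: [3.14, 0.004, 1.726]
contact_force: [0.6, -1.3, -0.7]
opening: 0.0459
```

```bash
python3 -m creep '[[[0,0,0.05,0,0,0,-1],[0,0,0.1,0,0,0,-1],[0,0,0.1,0,0,0,-1]]]'
```

```text
time: 17.55
tool_pos: [0.4258, 0.257, 0.1045]
tool_rot: [3.139, 0.003, 1.726]
contact_force: [-0.1, 0.1, 4.5]
opening: 0.0457
```

```bash
python3 -m creep '[[[0,0,-0.05,0,0,0,-1],[0,0,-0.05,0,0,0,0.1],[0,0,-0.05,0,0,0,0.3],[0,0,-0.05,0,0,0,0.6],[0,0,-0.05,0,0,0,0.8],[0,0,-0.05,0,0,0,0.8]]]'; python3 -m creep '[[[0,0,-3,0,0,0,1],[0,0,-7,0,0,0,1],[0,0,-11.5,0,0,0,1],[0,0,-14,0,0,0,1],[0,0,-14,0,0,0,1]]]';python3 - <<'E'
from h import *
cv2.imwrite("pics/scene12.png",robot.read_camera("scene")[90:330,180:480,::-1].repeat(2,0).repeat(2,1))
P=cam("wrist"); im=robot.read_camera("wrist"); cv2.imwrite("pics/w12.png",im[:,:,::-1])
for l in("jar_thyme_center","jar_paprika_center","pepper_mill_center"):
  for d in robot.look_for("wrist",l): print(l,d["score"],c2w("wrist",d["centre"],P), proj("wrist",c2w("wrist",d["centre"],P),P))
print(pose()[0])
E
```

```text
time: 18.15
tool_pos: [0.4258, 0.257, 0.105]
tool_rot: [3.139, 0.003, 1.726]
contact_force: [0.8, 0.8, 0.7]
opening: 0.0777
time: 18.65
tool_pos: [0.4271, 0.2582, 0.249]
tool_rot: [3.131, 0.001, 1.726]
contact_force: [-0.2, -0.1, 0.0]
opening: 0.0912
jar_thyme_center 0.63 [0.49769055 0.32279386 0.1305369 ] [416.32578588 139.85459582]
jar_thyme_center 0.47 [0.45717378 0.44159041 0.01835663] [373.25713298   6.33594729]
jar_thyme_center 0.24 [0.4241723  0.26122038 0.11906291] [314.34272716 195.45851732]
jar_paprika_center 0.87 [0.4241733  0.26247922 0.12004032] [314.55661694 194.39388723]
pepper_mill_center 0.93 [0.47107582 0.18882726 0.10682054] [350.0102499  268.51757404]
[0.42473425 0.25711437 0.24353658]
```

View pics/w12.png

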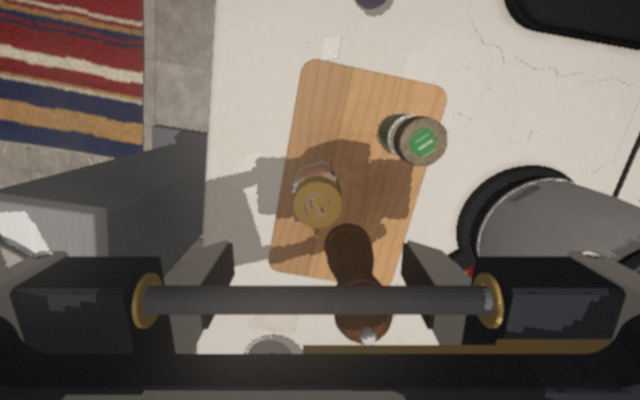

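View pics/scene12.png

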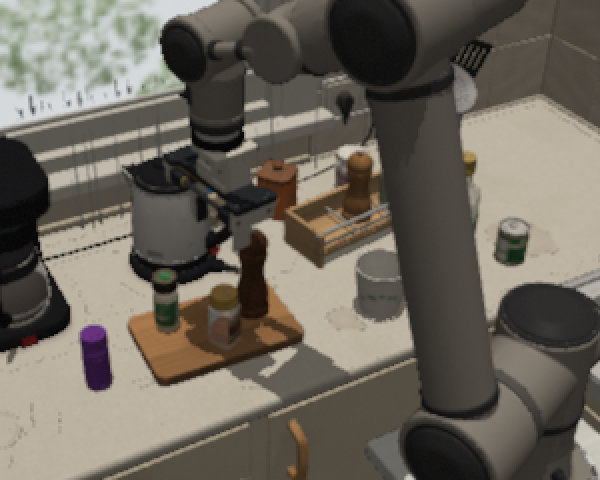

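Both items stand upright on the board. Two objects could be the target jar: the green-topped one at (421,142) in the wrist view, on the board, and the purple one at (373,5), off it. The green-topped one matches the description, and the wrist picture plainly shows its green label and green top. An enlarged crop will confirm it.

Run:
```python
from h import *
P=cam("wrist"); print(pixplane("wrist",421,141.5,.126,P))
im=cv2.imread("pics/w12.png")[80:200,340:500]; cv2.imwrite("pics/crop12.png",cv2.resize(im,(640,480),interpolation=2))
p=pixplane("wrist",421,141.5,.126,P); rel([p[0],p[1],.30],np.pi)
```

```text
[0.49995905 0.32114012 0.126     ]
shift cm [ 5.14  8.42 -5.67] rotvec deg [ -0.2    0.17 -81.1 ]
```

View pics/crop12.png

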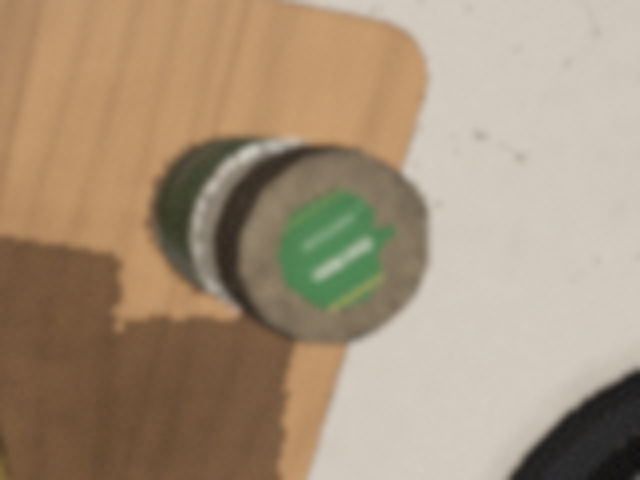

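The crop shows the green top and green glass label: this is the jar meant.

```bash
python3 -m creep '[[[0,0,-4,0,0,-8,1],[1,2,-5.7,0,0,-16,1],[2,4,-5.7,0,0,-24,1],[3,6,-5.7,0,0,-32,1],[4,7,-5.7,0,0,-40,1],[5.1,8.4,-5.7,0,0,-48,1],[5.1,8.4,-5.7,0,0,-56,1],[5.1,8.4,-5.7,0,0,-64,1]]]'; python3 -m creep '[[[0,0,0,0,0,-8,1],[0,0,0,0,0,-16,1],[0,0,0,0,0,-17,1],[0,0,0,0,0,-17,1]]]'
python3 - <<'E'
from h import *
P=cam("wrist"); im=robot.read_camera("wrist"); cv2.imwrite("pics/w13.png",im[:,:,::-1])
print(proj("wrist",(.4995,.321,.126),P))
rel([.4995,.321,.105],np.pi)
E
```

```text
time: 19.7
tool_pos: [0.4998, 0.3209, 0.2981]
tool_rot: [-3.135, -0.001, 2.849]
contact_force: [-0.2, -0.1, -0.7]
opening: 0.0921
time: 20.1
tool_pos: [0.4996, 0.3208, 0.2971]
tool_rot: [-3.135, -0.005, -3.14]
contact_force: [-0.5, -0.5, 0.6]
opening: 0.0919
[318.86914267 188.45847077]
shift cm [-0.07  0.14 19.23] rotvec deg [-0.35 -0.25  0.07]
```

View pics/w13.png

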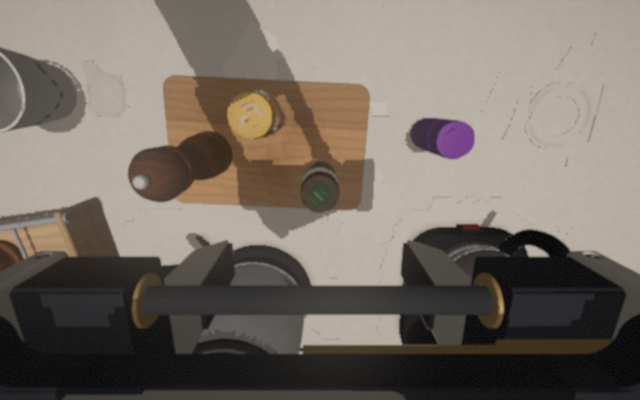

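```bash
python3 -m creep '[[[0,0.1,4,-0.3,-0.3,0,1],[0,0.1,8,-0.3,-0.3,0,1],[0,0.1,12,-0.3,-0.3,0,1],[0,0.1,15.5,-0.3,-0.3,0,1],[0,0.1,18,-0.3,-0.3,0,1],[0,0.1,19.2,-0.3,-0.3,0,1],[0,0.1,19.2,-0.3,-0.3,0,1]]]'
python3 - <<'E'
from h import *
P=cam("wrist"); im=robot.read_camera("wrist"); cv2.imwrite("pics/w14.png",im[:,:,::-1])
rel([.4995,.321,.105],np.pi)
E
```

```text
time: 20.85
tool_pos: [0.4981, 0.3203, 0.1038]
tool_rot: [-3.139, -0.002, 3.141]
contact_force: [-0.9, -0.2, -0.4]
opening: 0.0918
shift cm [-0.05  0.03  0.04] rotvec deg [-0.06  0.03  0.01]
```

View pics/w14.png

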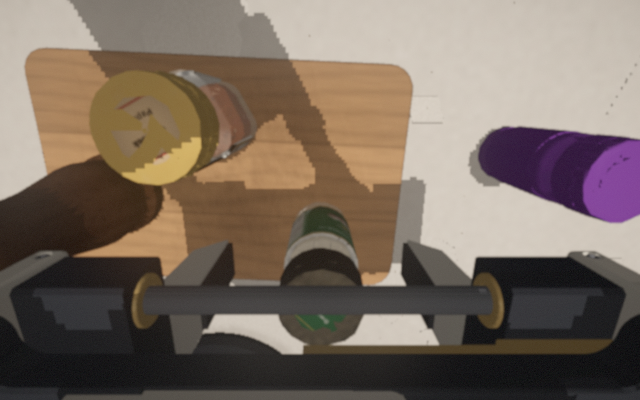

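```bash
python3 -m creep '[[[0,0,0,0,0,0,0.4],[0,0,0,0,0,0,0.1],[0,0,0,0,0,0,-0.1],[0,0,0,0,0,0,-0.5],[0,0,0,0,0,0,-1],[0,0,0,0,0,0,-1],[0,0,0,0,0,0,-1]]]' 15;  python3 -m creep '[[[0,0,-0.5,0,0,0,-1],[0,0,-1.5,0,0,0,-1],[0,0,-3.5,0,0,0,-1],[0,0,-7,0,0,0,-1],[0,0,-11,0,0,0,-1],[0,0,-15,0,0,0,-1],[0,0,-19,0,0,0,-1],[0,0,-21,0,0,0,-1]]]'
python3 - <<'E'
from h import *
P=cam("wrist"); im=robot.read_camera("wrist"); cv2.imwrite("pics/w15.png",im[:,:,::-1])
# bay3: rack centre / yaw
c=np.array([.6232,-.1668]); y=np.radians(8.8)
print(c+127.5e-3*np.array([np.sin(y),-np.cos(y)]))
rel([.55,.05,.315],np.radians(98.8)); rel([.644,-.293,.315],np.radians(98.8))
E
```

```text
time: 21.6
tool_pos: [0.499, 0.3207, 0.1055]
tool_rot: [-3.141, 0.001, -3.142]
contact_force: [0.5, 1.3, -0.7]
opening: 0.0407
time: 22.4
tool_pos: [0.4994, 0.3213, 0.3207]
tool_rot: [3.14, 0.007, -3.141]
contact_force: [0.5, 0.1, -1.4]
opening: 0.0404
[ 0.64270569 -0.29279912]
shift cm [ -4.99 -27.16   0.74] rotvec deg [ 0.56  0.33 81.21]
shift cm [-14.38 -61.46   0.71] rotvec deg [ 0.56  0.33 81.21]
```

View pics/w15.png

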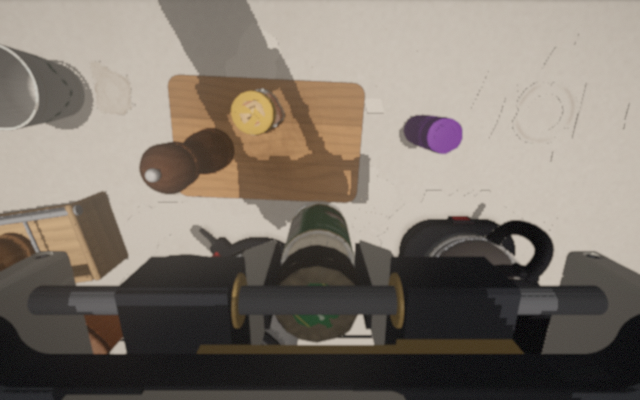

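The jar is held and clear. Carrying it to bay 3 while turning the gripper.

```bash
python3 -m creep '[[[-0.4,-2,0.5,0.6,0.3,8,-1],[-1.1,-6,0.5,0.6,0.3,16,-1],[-1.9,-10.5,0.5,0.6,0.3,24,-1],[-2.8,-15,0.5,0.6,0.3,32,-1],[-3.6,-19.5,0.5,0.6,0.3,40,-1],[-4.4,-24,0.5,0.6,0.3,48,-1],[-5.2,-28.5,0.5,0.6,0.3,56,-1],[-6,-33,0.5,0.6,0.3,64,-1]]]'
python3 - <<'E'
from h import *
rel([.644,-.293,.315],np.radians(98.8))
E
```

```text
time: 23.25
tool_pos: [0.5597, -0.0102, 0.3169]
tool_rot: [-3.14, 0.002, 2.019]
contact_force: [-0.2, -0.7, -1.4]
opening: 0.0401
shift cm [-29.14  -4.66   0.25] rotvec deg [-0.06  0.11 16.88]
```

```bash
python3 -m creep '[[[-4.5,-0.7,0,0,0,6,-1],[-9,-1.4,0,0,0,12,-1],[-13.5,-2.2,0,0,0,16.9,-1],[-18,-2.9,0,0,0,16.9,-1],[-22.5,-3.6,0,0,0,16.9,-1],[-26.5,-4.2,0,0,0,16.9,-1],[-29.1,-4.7,0,0,0,16.9,-1],[-29.1,-4.7,0,0,0,16.9,-1]]]'
python3 - <<'E'
from h import *
P=cam("wrist"); im=robot.read_camera("wrist"); cv2.imwrite("pics/w16.png",im[:,:,::-1])
cv2.imwrite("pics/top16.png",robot.read_camera("top")[:,:,::-1])
rel([.644,-.293,.115],np.radians(98.8))
y=np.radians(8.8);c=np.array([.6232,-.1668])
u=np.array([np.cos(y),np.sin(y)]);v=np.array([-np.sin(y),np.cos(y)])
for a,b,z in [(-.046,-.085,.049),(.045,-.085,.049),(-.046,-.171,.075),(.045,-.171,.075),(-.046,-.085,.075)]:
    print((a,b,z),proj("wrist",[*(c+a*u+b*v),z],P))
E
```

```text
time: 24.05
tool_pos: [0.643, -0.2968, 0.3149]
tool_rot: [-3.138, 0.001, 1.72]
contact_force: [-0.6, -0.6, -0.9]
opening: 0.0398
shift cm [-0.    0.13 20.12] rotvec deg [-0.12  0.02 -0.08]
(-0.046, -0.085, 0.049) [281.31890573 133.62426333]
(0.045, -0.085, 0.049) [353.5829276  133.27994865]
(-0.046, -0.171, 0.075) [281.60597778 204.92229395]
(0.045, -0.171, 0.075) [353.79227292 204.67356271]
(-0.046, -0.085, 0.075) [278.84155081 135.43095771]
```

View pics/w16.png

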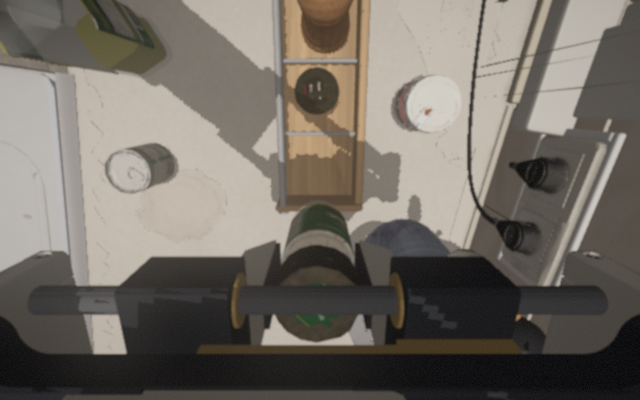

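The bay 3 wire at v=133, rail at u=281, end board at v=206 and back board at u=355 match the model to about 1–2 px. I'll lower the jar into bay 3.

```bash
python3 -m creep '[[[0,0.1,3,0,0,0,-1],[0,0.1,7,0,0,0,-1],[0,0.1,10.5,0,0,0,-1],[0,0.1,13.5,0,0,0,-1],[0,0.1,16,0,0,0,-1],[0,0.1,18,0,0,0,-1],[0,0.1,18.7,0,0,0,-1],[0,0.1,18.7,0,0,0,-1]]]'
python3 - <<'E'
from h import *
P=cam("wrist"); im=robot.read_camera("wrist"); cv2.imwrite("pics/w17.png",im[:,:,::-1])
rel([.6435,-.293,.1135],np.radians(98.8))
E
```

```text
time: 24.95
tool_pos: [0.6435, -0.2915, 0.1287]
tool_rot: [-3.138, -0.001, 1.724]
contact_force: [0.3, -0.2, -1.1]
opening: 0.04
shift cm [-0.07 -0.07  1.66] rotvec deg [-0.09  0.04 -0.02]
```

View pics/w17.png

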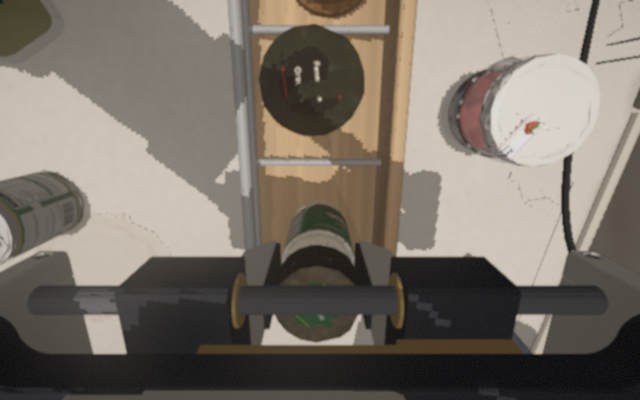

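```bash
python3 -m creep '[[[-0.1,0,0.4,0,0,0,-1],[-0.1,0,0.8,0,0,0,-1],[-0.1,0,1.2,0,0,0,-1],[-0.1,0,1.4,0,0,0,-1],[-0.1,0,1.5,0,0,0,-1],[-0.1,0,1.5,0,0,0,-1]]]'
```

```text
time: 25.6
tool_pos: [0.6441, -0.2931, 0.1149]
tool_rot: [-3.14, 0.0, 1.724]
contact_force: [-0.1, -0.1, -1.3]
opening: 0.0403
```

```bash
python3 -m creep '[[[0,0,0.05,0,0,0,-1],[0,0,0.1,0,0,0,-1],[0,0,0.1,0,0,0,-1]]]'
```

```text
time: 25.9
tool_pos: [0.6441, -0.2932, 0.1139]
tool_rot: [-3.14, 0.0, 1.724]
contact_force: [0.4, -0.3, -1.5]
opening: 0.0401
```

```bash
python3 -m creep '[[[0,0,0.05,0,0,0,-1],[0,0,0.1,0,0,0,-1],[0,0,0.1,0,0,0,-1]]]'
```

```text
time: 26.2
tool_pos: [0.6442, -0.2933, 0.1134]
tool_rot: [-3.14, 0.001, 1.724]
contact_force: [0.6, 0.9, 1.5]
opening: 0.0402
```

Contact with the deck. Releasing and backing off.

```bash
python3 -m creep '[[[0,0,0,0,0,0,-0.2],[0,0,0,0,0,0,0],[0,0,0,0,0,0,0.2],[0,0,0,0,0,0,0.5],[0,0,0,0,0,0,0.7],[0,0,0,0,0,0,0.7]]]'; python3 -m creep '[[[0,0,-2,0,0,0,0.7],[0,0,-6,0,0,0,0.8],[0,0,-10.5,0,0,0,1],[0,0,-15,0,0,0,1],[0,0,-19,0,0,0,1],[0,0,-20,0,0,0,1]]]'
python3 - <<'E'
from h import *
P=cam("wrist"); im=robot.read_camera("wrist"); cv2.imwrite("pics/w18.png",im[:,:,::-1])
print(pose()[0]); rel([.50,.02,.38],np.radians(98.8))
E
```

```text
time: 26.8
tool_pos: [0.6442, -0.2933, 0.1134]
tool_rot: [-3.14, 0.001, 1.724]
contact_force: [-0.0, 0.0, -0.1]
opening: 0.0731
time: 27.4
tool_pos: [0.6455, -0.2936, 0.3198]
tool_rot: [3.135, 0.007, 1.724]
contact_force: [0.6, -0.3, -0.1]
opening: 0.0917
[ 0.64534029 -0.29352394  0.31872327]
shift cm [33.16 -9.55 -6.39] rotvec deg [ 0.29  0.36 -0.02]
```

View pics/w18.png

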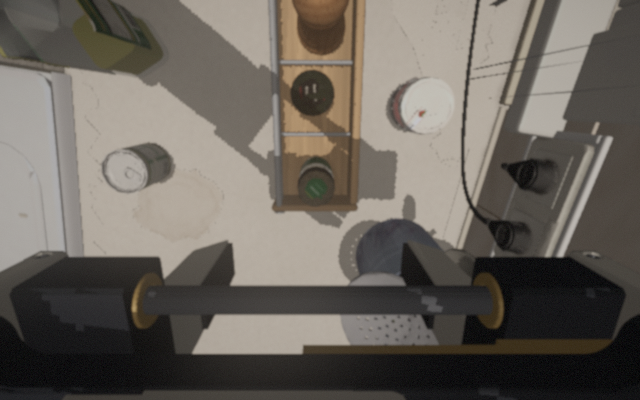

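The jar stands in bay 3, with its lid at (316,185), behind the rail. I'll move back out of the way and do a last check.

```bash
python3 -m creep '[[[3,-1.5,-3,0,0,0,1],[7,-3.5,-6,0,0,0,1],[11,-6,-6,0,0,0,1],[15,-9,-6,0,0,0,1],[19,-12,-6,0,0,0,1],[22,-15,-6,0,0,0,1],[25,-17,-6,0,0,0,1],[28,-19,-6,0,0,0,1]]]'; python3 -m creep '[[[0,0,0,0,0,0,1],[0,0,0,0,0,0,1],[0,0,0,0,0,0,1]]]'
python3 - <<'E'
from h import *
for cn in("top","scene"):
    im=robot.read_camera(cn); P=cam(cn)
    cv2.imwrite(f"pics/{cn}19.png",im[:,:,::-1])
    for l in ["pepper_mill_center","jar_paprika_center","jar_thyme_center","salt_mill_center","jar_curry_center","oil_bottle_center","mug_center","tomato_tin_center"]:
        for d in robot.look_for(cn,l)[:2]:
            if d["score"]>.25: print(cn,l,round(d["score"],2),c2w(cn,d["centre"],P).round(3))
cv2.imwrite("pics/crop19.png",cv2.resize(cv2.imread("pics/top19.png")[120:300,150:480],(800,436),interpolation=2))
cv2.imwrite("pics/crop19b.png",cv2.resize(cv2.imread("pics/scene19.png")[120:300,200:480],(800,514),interpolation=2))
E
```

```text
time: 28.25
tool_pos: [0.4126, -0.0443, 0.3744]
tool_rot: [3.139, 0.005, 1.724]
contact_force: [0.3, 0.0, 0.1]
opening: 0.0916
time: 28.55
tool_pos: [0.4131, -0.0449, 0.3736]
tool_rot: [3.14, 0.005, 1.723]
contact_force: [0.1, -0.9, 0.4]
opening: 0.0918
top pepper_mill_center 0.9 [0.468 0.173 0.17 ]
top jar_paprika_center 0.55 [0.428 0.251 0.122]
top jar_thyme_center 0.8 [0.454 0.457 0.106]
top jar_thyme_center 0.69 [ 0.644 -0.293  0.129]
top salt_mill_center 0.8 [ 0.616 -0.115  0.158]
top salt_mill_center 0.6 [ 0.75  -0.187  0.081]
top jar_curry_center 0.7 [ 0.62  -0.195  0.134]
top oil_bottle_center 0.63 [ 0.366 -0.167  0.171]
top mug_center 0.52 [ 0.395 -0.002  0.036]
top tomato_tin_center 0.67 [ 0.409 -0.325  0.069]
scene pepper_mill_center 0.72 [0.465 0.19  0.109]
scene pepper_mill_center 0.59 [ 0.613 -0.043  0.046]
scene jar_paprika_center 0.72 [0.41  0.261 0.086]
scene jar_thyme_center 0.74 [0.437 0.465 0.071]
scene jar_thyme_center 0.68 [ 0.377 -0.163  0.151]
scene salt_mill_center 0.72 [0.442 0.294 0.024]
scene salt_mill_center 0.68 [ 0.608 -0.109  0.112]
scene oil_bottle_center 0.9 [ 0.378 -0.16   0.151]
scene mug_center 0.76 [0.411 0.008 0.069]
scene tomato_tin_center 0.72 [ 0.734 -0.002  0.073]
scene tomato_tin_center 0.55 [ 0.403 -0.317  0.049]
```

View pics/crop19.png

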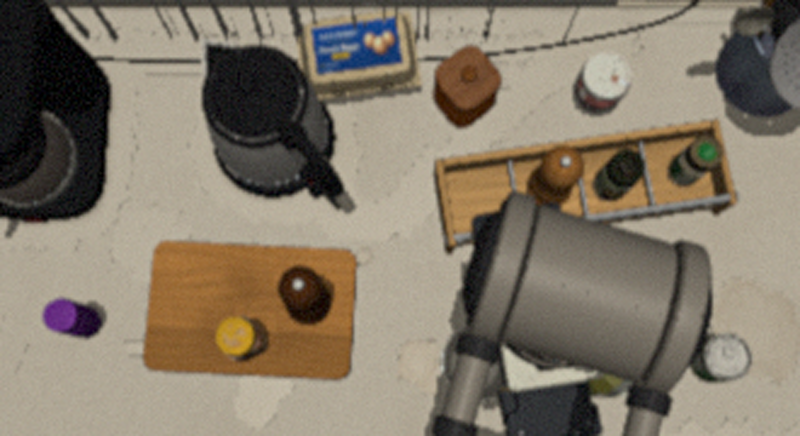

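View pics/crop19b.png

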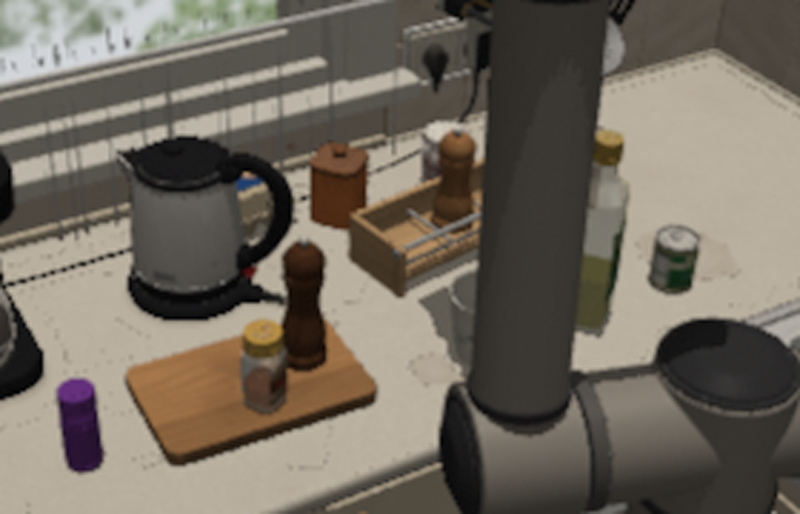

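The pictures show the mill and yellow-lidded jar upright on the board, and the green jar upright in bay 3. The other things stand where they were, and the gripper is touching nothing.

Run:
```python
from cell import robot
print(robot.hand_in())
```

```text
the job is handed in; nothing more can be done
None
```

The job is done and handed in at about 29 s of the 64 s allowed. I lifted the dark pepper mill from bay 0 and the yellow-lidded jar from bay 3 over the rail and stood both on the board. Then I put the green-labelled jar upright in bay 3, behind the rail.

- **Final positions:** The last top picture shows all three upright, with the mill and the yellow-lidded jar wholly on the board. The network put the green jar at (0.644, -0.293), within about 2 mm of the bay centre.
- **Forces:** Set-down readings were about 9 N for the mill, 4.5 N for the yellow-lidded jar and 1.5 N for the green jar. I saw no sign of contact with the rail in the readings or pictures.
- **Other things:** The other things looked upright and unmoved in the pictures. The arm partly hid the mug and oil bottle in the last top view, so their network positions shifted by 20–30 mm. The scene camera shows the bottle upright where it was; the mug is half hidden there too, so it is the least well checked.
- **Disagreements:** The networks also reported the purple look-alike as the green jar, plus a few wrong matches. I told these apart in the pictures.

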